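# Purge the syringe pump

### The arm

A 6-joint arm with a two-finger parallel gripper is mounted at the origin on a cart in front of the work surface, level with it; the furniture and walls round the work are solid. World frame = base frame: x ahead of the robot, y to its left, z up, the work surface at z = 0. Lengths are in m, angles in rad, forces in N, time in s.
With the tool pointing down it reaches from about 0.35 to 0.925 m from the base axis. Payload 6.4 kg.
Tool frame: the origin (TCP) lies at the very end of the fingers, on their centre line; the grasp point (between the pads) lies 19 mm behind it; z points along the fingers, y is the line along which they close (so a half turn about z gives the same grasp; the last joint's range is limited). The gripper opens to 85 mm and grips with 20 to 120 N. Pads are 22 mm wide; open, the fingers measure 114 mm over their backs; the gripper's body (76 mm by 85 mm) begins 54 mm behind the grasp point. The pads swing forward as they close: fully open they stand 13 mm farther back than shut.
Start: joints at [-1.322, 0.245, 1.558, -0, 1.339, -0.174], TCP at [0.267, -0.593, 0.231] pointing down, gripper open.
Joint ranges: [-3.13, 3.13], [-1.02, 2.26], [0.13, 2.54], [-0.95, 4.09], [0.21, 2.88], [-2.74, 2.74]. Speed limits (rad/s): [2.57, 2.57, 3.14, 3.14, 3.14, 3.14].

### API

Orientations are given as a unit quaternion [w, x, y, z].
In Python, from workcell import telemetry, capture, sign_off gives the robot as it stands.
- The arm moves only by the tool jog_arm, never from a script. Its argument "series" is a list of rows, each a list of 2 entries, a list of its own where there are three numbers: the shift along the tool's x, y, z in mm, then the turn, a rotation vector about the tool's x, y, z in rad. A call has exactly 10 rows; each row shifts and turns the commanded pose from where the row before left it, along the tool's axes as they then stand; what a row does not reach is not made up. A row lasts 1/8 s, in which the tool goes at most 62.5 mm and 10.7 degrees, less where a joint would pass 70% of its speed; a pose out of reach is approached as far as the arm can. A call is refused whole if a number of a shift passes 62.5 or a number of a turn 0.188, either way. A call with a gripper value outside its range is refused whole. "grip" is the opening, from 0 (shut) to 1 (fully open), set as the call begins (left out, the last holds). The fingers move at their own pace and stop on an object; "newtons" is the grip in N (left out, the last holds). Time passes only in rows, so rows that do not move let the fingers close, or fill a call up. It gives the time, the measured TCP pose, the force, the opening and the grip force at its end, in the units of the state.
- telemetry.get_state(): the state, without advancing time (a new reading comes with each control period).
- capture(name): name is "scene" or "top" or "wrist"; returns a dict with "img" (384x512x3 uint8, red, green, blue), "vfov" (degrees; the focal length in pixels is half the picture's height over the tangent of half this angle, whatever the lens; pixels are square), "cx", "cy" (the principal point, pixels), "dist" ([k1, k2, p1, p2, k3] as OpenCV has them; the pictures are not rectified), "R" (3x3) and "t" (3): a world point X has camera coordinates R X + t; the wrist camera has in their place "hand_eye" (4x4, takes a point from camera to tool coordinates, whose origin is the TCP and whose axes are the flange's). Camera axes: x right, y down, z forward; pixel columns grow to the right and rows downward; lengths in m; the calibration is good to about 2 mm. A picture is of the moment at which its call begins: read the wrist's pose just before it. There is no depth.
- sign_off(): hands the job in; it is judged then, once.
The state is a dict: "time": time; "joints": joint angles; "joint_vel": joint speeds; "tau": joint torques, N m; "ee_pos": TCP position; "tool_rot": TCP orientation; "force": force on the tool from outside, world axes, zero at the start; "ft_torque": the same for the moment, N m; "gripper_width": opening from 0.0 (shut) to 1.0 (fully open); "grasp_force": force on a finger pad.
Only numpy, scipy, OpenCV 4.12 (cv2) and the standard library are available. Lean on these libraries where they do the work, as an engineer would, in place of code of your own. Each camera call takes 0.05 s, during which the arm holds its last target. There are 200 camera calls.

### The job

Purge the air from the syringe loaded in the syringe pump, pushing and pressing with the fingertips and without gripping or lifting anything. Push the pusher carriage up against the end of the syringe's plunger and slide the guard fully off the sunken purge key, in either order; only then reach into the well, press the key down to its stop and keep it there, for the pump purges only while it is held: finish while holding it down. Do not shove the pump out of its place or disturb the loose things round it.

Things in the scene. Friction and masses are not known exactly. Their poses are not given: they have to be found in the camera images.
- pump: Syringe pump: light grey box 140 (x) x 260 (y) x 58 mm high (top = deck), 2 to 2.9 kg, loose on rubber feet, stands still under side pushes to 15 N. Origin: centre of underside; z up, -x front, +y left end. Front half of deck, -y to +y: guarded key well, flat keypad, display. Rear half: clamped 20 ml syringe along y (highest part z = 88 mm), needle to -y, plunger to +y, then pusher carriage.
- plunger_end (a point): Outer face centre of the plunger's white thumb disc (22 mm across), which looks to the pump's +y; fixed at (34, 25, 73) mm in the pump's frame. Axes as the pump's.
- pusher_face (a point): Centre of the carriage's flat rear face (34 mm wide along x, looks to the pump's +y): push it here. The carriage is a grey block 40 (x) x 24 (y) x 26 mm on the deck, top 85 mm above the table; this point is 73 mm above the table, 24 mm behind the front that meets the plunger. Behind it an end block, z up to 66 mm, stands at y = 117 to 123 mm of the pump. Axes as the pump's.
- pusher (a joint): Travel of the pusher carriage along the pump's -y, towards the plunger: 0 farthest away, 0.045 m resting against the plunger (a firm stop). Starts between 0 and 0.020. Slides with about 2 N of friction and stays where it is left.
- guard_lug (a point): Top centre of the guard's lug, 78 mm above the table. The guard is a grey plate 46 (x) x 50 (y) x 3 mm, top face 62 mm above the table, between two aluminium rails (tops 64 mm above the table, inner faces 47 mm apart). The lug is a cross bar on the middle of the plate, 32 mm wide (x), 7 mm thick (y), 16 mm high above it: push on its side. Axes as the pump's.
- guard (a joint): Travel of the guard along the pump's +y: 0 covers the well, 0.052 m is fully open (a stop), its edge then 7 mm clear of the well. Starts between 0 and 0.006. Slides with about 1.2 N of friction and stays where it is left.
- well_mouth (a point): Centre of the mouth of the key well, level with the deck, at (-30, -75, 58) mm in the pump's frame. The well is a rectangular shaft 36 mm (x) by 40 mm (y) with upright walls. Axes as the pump's.
- key_top (a point): Top centre of the sunken purge key, a flat black cap 32 (x) x 36 (y) mm that nearly fills the well, 20 mm below the mouth (38 mm above the table) when up. Moves down with its joint.
- key (a joint): How far the purge key is pressed: 0 up, 0.005 m at its stop. Spring key: begins to move at 2 N, 5 N brings it to its stop, springs up when let go.
- kidney_dish: Loose steel kidney dish, 82 x 162 x 37 mm, under the needle 5 to 20 mm beyond the pump's right end. Origin: centre of its underside. Leave alone.
- thermometer_case: Loose slim tube case, 18 x 135 x 13 mm, lying along the pump's front, about 20 mm from it. Origin: centre of its underside. Leave alone.
- gauze_pack: Loose flat pack, 54 x 78 x 9 mm, lying behind the pump. Origin: centre of its underside. Leave alone.
- plaster_roll: Loose roll of tape lying flat, 58 mm across, 25 mm high, 25 to 50 mm beyond the pump's left end. Origin: centre of its underside. Leave alone.
- bottle_white: Loose white bottle, 54 mm across, 124 mm high, left of the pump. Origin: centre of its underside. Leave alone.
- needle_case: Loose small steel instrument case with a shut lid, 69 x 115 x 24 mm, standing behind the right half of the pump. Origin: centre of its underside. Leave alone.

How it is judged:
By the outcome, as a careful person would: the job done as asked, in the order asked, and still so for the second after the job is handed in, while the arm keeps its last pose, push and grip.
It also fails if it takes over 45 s, if anything falls off the work surface, if the arm or the gripper's body presses on something with over 40 N, if the wrist force passes 120 N, or if a joint passes its speed limit or range.

## Working session

There is one attempt and no reset: what is moved stays moved. The work goes in short steps, Python scripts to look and compute and a tool call to move; the robot and the scene stay as the last step left them, time stands still between calls to the robot, and variables do not carry over. Pictures are saved under pics/ and viewed, at most 10 in all, crops included, and the job is handed in when it is done.

Besides the shell and the picture viewer there is one more tool, called by a JSON object that holds its "op" and its "data", one argument or row to a line. jog_arm: Moves the arm, as the interface text tells. Its arguments: {"type":"object","properties":{"series":{"type":"array","items":{"type":"array"}},"grip":{"type":"number"},"newtons":{"type":"number"}},"required":["series"]}

```bash
mkdir -p pics
cat > h.py <<'E'
import numpy as np, cv2
from workcell import telemetry, capture, sign_off
def K(c):
    f=c["img"].shape[0]/2/np.tan(np.radians(c["vfov"])/2)
    return np.array([[f,0,c["cx"]],[0,f,c["cy"]],[0,0,1.]])
def ray(c,px):
    u=cv2.undistortPoints(np.array(px,float).reshape(-1,1,2),K(c),np.array(c["dist"],float)).reshape(-1,2)
    d=np.c_[u,np.ones(len(u))]@np.array(c["R"])
    return -np.array(c["R"]).T@np.array(c["t"]),d
def onz(c,px,z):
    o,d=ray(c,px); return o+d*((z-o[2])/d[:,2])[:,None]
def proj(c,X):
    return cv2.projectPoints(np.array(X,float).reshape(-1,3),cv2.Rodrigues(np.array(c["R"],float))[0],np.array(c["t"],float),K(c),np.array(c["dist"],float))[0].reshape(-1,2)
def save(n,img): cv2.imwrite("pics/"+n,img[:,:,::-1])
E
python3 - <<'E'
from h import *
import pickle
for n in("scene","top"):
    c=capture(n); pickle.dump(c,open(n+".pkl","wb")); save(n+"0.png",cv2.resize(c["img"],(800,600),interpolation=cv2.INTER_CUBIC)); print(n,c["vfov"],ray(c,[[256,192]]))
s=telemetry.get_state();print(s)
E
```

```text
scene 55.727997630282054 (array([0.19181104, 0.93222271, 0.46847923]), array([[ 0.37986798, -0.80242377, -0.46050426]]))
top 55.07900897636909 (array([0.44265066, 0.26716379, 0.91812158]), array([[ 0.12391881, -0.03037224, -0.99183207]]))
{'time': 0.1, 'joints': array([-1.32212229e+00,  2.45774207e-01,  1.55888330e+00, -1.66804384e-05,
        1.33868898e+00, -1.74103491e-01]), 'joint_vel': array([-0.00014629,  0.00080253, -0.0024715 ,  0.00019043,  0.00118118,
       -0.00037538]), 'tau': array([-3.99582759e-04, -4.30678260e+01, -3.27128255e+01, -1.10464698e-04,
        2.86898336e-03,  4.24451088e-06]), 'ee_pos': array([ 0.2665674 , -0.59228186,  0.23027608]), 'tool_rot': array([-8.76004620e-04,  9.77739690e-01,  2.09819753e-01, -4.07977382e-05]), 'force': array([-0.30940444, -0.20073562,  0.42941056]), 'ft_torque': array([-0.02096771, -0.03294815,  0.01460216]), 'grasp_force': 0.0, 'gripper_width': 0.9975175630097373}
```

View pics/top0.png

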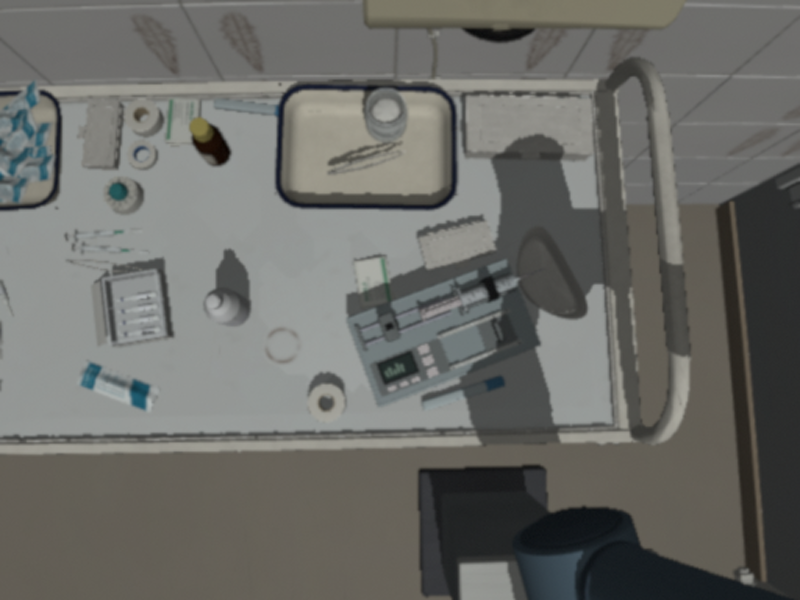

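View pics/scene0.png

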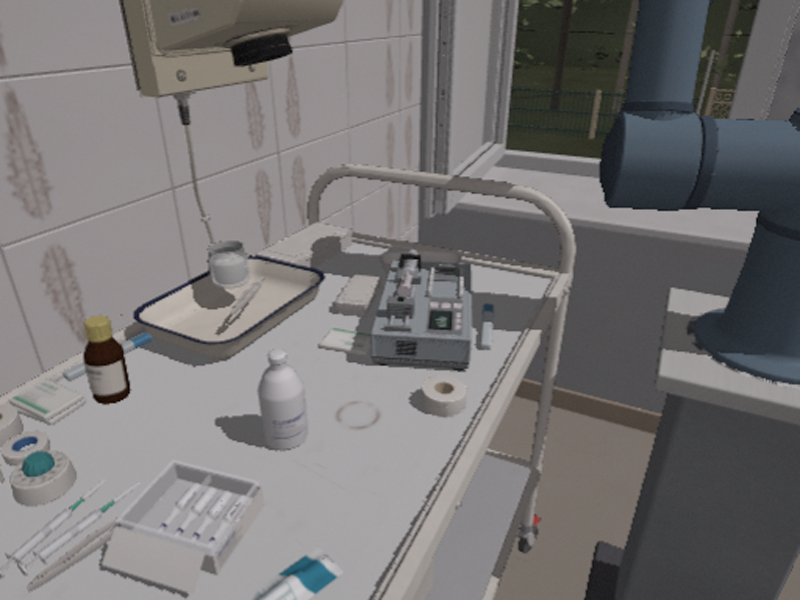

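The top view shows the pump with deck corners at about (348,318), (508,262), (538,345) and (378,402) in the 800x600 view. The plaster roll is at (327,398). The scene view confirms the layout. Next I'll work out a coarse pose.

Run:
```python
from h import *
import pickle
c=pickle.load(open("top.pkl","rb"))
P=onz(c,np.array([[348,318],[508,262],[538,345],[378,402]])*.64,.058)
print(P.round(3),P.mean(0),np.linalg.norm(P-np.roll(P,1,0),axis=1))
v=P[0]-P[1]+P[3]-P[2]; print("yaw of pump y axis",np.arctan2(v[1],v[0])-np.pi/2)
w=capture("wrist");print(w["hand_eye"],w["vfov"],w["dist"])
x0,y0=200,150
save("topc.png",cv2.resize(c["img"][y0:y0+120,x0:x0+160],(800,600),interpolation=cv2.INTER_CUBIC))
```

```text
[[0.524 0.319 0.058]
 [0.605 0.074 0.058]
 [0.478 0.035 0.058]
 [0.399 0.277 0.058]] [0.50170289 0.17622569 0.058     ] [0.13234099 0.25824872 0.13371409 0.25466403]
yaw of pump y axis 0.3162348431384352
[[ 3.11776955e-04 -9.61240198e-01 -2.75712140e-01  7.03963319e-02]
 [ 9.99999911e-01  3.78303133e-04 -1.88106521e-04  1.94520044e-03]
 [ 2.85118316e-04 -2.75712057e-01  9.61240230e-01 -1.44138443e-01]
 [ 0.00000000e+00  0.00000000e+00  0.00000000e+00  1.00000000e+00]] 62.523774594780164 [-0.052362  0.        0.        0.        0.      ]
```

View pics/topc.png

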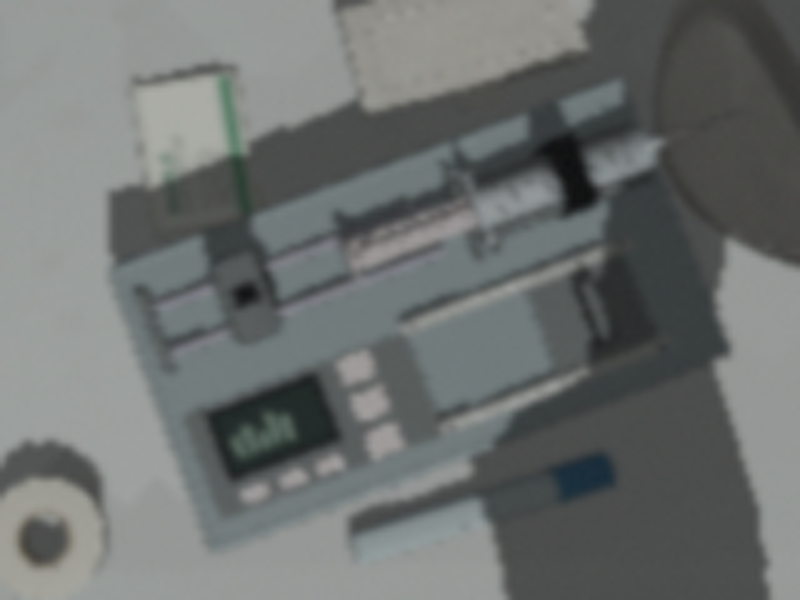

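The crop shows the carriage at (245,295), the plunger disc at (350,250), the guard lug at (592,305) and the guard rails. The coarse pose is centre (0.502, 0.176), yaw 0.316. I'll raise the arm, shut the fingers and move over the pump for a wrist view.

{"op": "jog_arm", "data": {
  "series": [
    [[0,0,-50],[0,0,0.107]],
    [[0,0,-50],[0,0,0]],
    [[0,0,-50],[0,0,0]],
    [[0,0,-50],[0,0,0]],
    [[29,-41,0],[0,0,0]],
    [[29,-41,0],[0,0,0]],
    [[29,-41,0],[0,0,0]],
    [[29,-41,0],[0,0,0]],
    [[29,-41,0],[0,0,0]],
    [[29,-41,0],[0,0,0]]
  ],
  "grip": 0,
  "newtons": 30
}}

```text
time: 1.4
ee_pos: [0.3559, -0.3032, 0.431]
tool_rot: [-0.0, 0.988, 0.157, -0.0]
force: [0.8, 0.6, -0.2]
gripper_width: -0.003
grasp_force: 0.0
```

{"op": "jog_arm", "data": {
  "series": [
    [[29,-41,0],[0,0,0]],
    [[29,-41,0],[0,0,0]],
    [[29,-41,0],[0,0,0]],
    [[29,-41,0],[0,0,0]],
    [[29,-41,0],[0,0,0]],
    [[29,-41,0],[0,0,0]],
    [[29,-41,0],[0,0,0]],
    [[29,-41,0],[0,0,0]],
    [[29,-41,0],[0,0,0]],
    [[29,-41,0],[0,0,0]]
  ]
}}

```text
time: 2.65
ee_pos: [0.5041, 0.1766, 0.431]
tool_rot: [0.0, 0.988, 0.157, -0.0]
force: [0.8, -0.8, 0.5]
gripper_width: 0.001
grasp_force: 0.0
```

{"op": "jog_arm", "data": {
  "series": [
    [[0,0,40],[0,0,0]],
    [[0,0,40],[0,0,0]],
    [[0,0,40],[0,0,0]],
    [[0,0,40],[0,0,0]],
    [[0,0,40],[0,0,0]],
    [[0,0,0],[0,0,0]],
    [[0,0,0],[0,0,0]],
    [[0,0,0],[0,0,0]],
    [[0,0,0],[0,0,0]],
    [[0,0,0],[0,0,0]]
  ]
}}

```text
time: 3.9
ee_pos: [0.5043, 0.175, 0.2321]
tool_rot: [0.0, 0.988, 0.157, 0.001]
force: [0.6, -0.4, 0.2]
gripper_width: 0.006
grasp_force: 0.0
```

```bash
cat >> h.py <<'E'
from scipy.spatial.transform import Rotation as Rn
def wrist():
    s=telemetry.get_state(); c=capture("wrist")
    T=np.eye(4); q=s["tool_rot"]; T[:3,:3]=Rn.from_quat([*q[1:],q[0]]).as_matrix(); T[:3,3]=s["ee_pos"]
    M=np.linalg.inv(T@np.array(c["hand_eye"])); c["R"]=M[:3,:3]; c["t"]=M[:3,3]; return s,c
def pump(p,yaw):
    c,s=np.cos(yaw),np.sin(yaw); return lambda X:(np.atleast_2d(X)/1000.)@np.array([[c,s,0],[-s,c,0],[0,0,1]])+[*p,0]
E
python3 - <<'E'
from h import *
import pickle
s,c=wrist(); pickle.dump((s,c),open("w1.pkl","wb")); print(s["ee_pos"],s["tool_rot"],s["gripper_width"],s["force"])
save("w1.png",cv2.resize(c["img"],(800,600),interpolation=cv2.INTER_CUBIC))
E
```

```text
[0.50434816 0.17495199 0.23206842] [1.89076602e-05 9.87556987e-01 1.57260249e-01 6.40447690e-04] 0.00572600651681648 [ 0.58970268 -0.36383123  0.1912315 ]
```

View pics/w1.png

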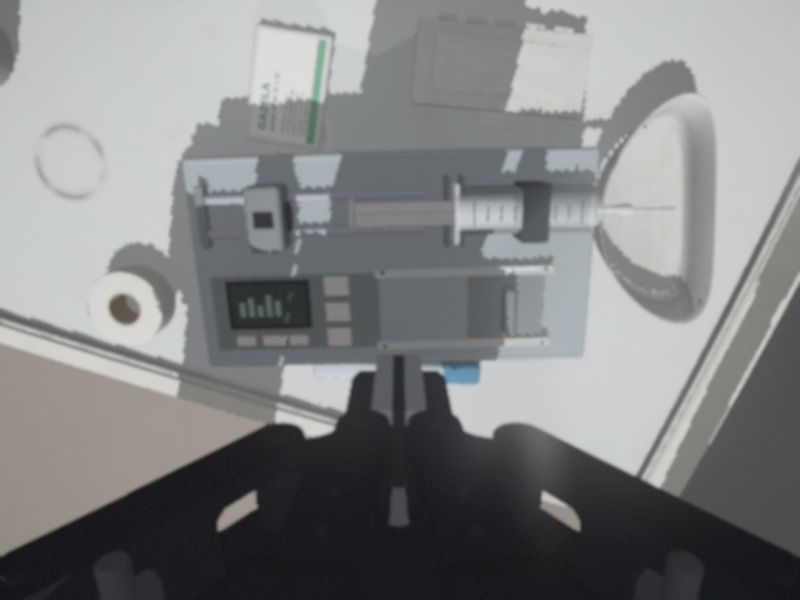

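The wrist view shows deck corners near (187,160), (598,150), (583,357) and (213,364). The carriage top is near (267,219), the lug near (511,312), and the shut fingertips are at about (375–425, 355).

Run:
```python
from h import *
import pickle
s,c=pickle.load(open("w1.pkl","rb"))
ct=pickle.load(open("top.pkl","rb"))
P=onz(c,np.array([[187,160],[598,150],[583,357],[213,364]])*.64,.058)
print(P.round(4),P.mean(0),np.linalg.norm(P-np.roll(P,1,0),axis=1))
Q=np.array([[70,130],[70,-130],[-70,-130],[-70,130]])/1000.
A=P[:,:2]; a=A-A.mean(0); z=(a[:,0]+1j*a[:,1])@np.conj(Q[:,0]+1j*Q[:,1]); yaw=np.angle(z); p=A.mean(0)
print("wrist",p,yaw)
f=pump(p,yaw); chk=[[70,130,58],[70,-130,58],[-70,-130,58],[-70,130,58],[34,25,73],[-30-23,-75-27,64],[-30,-75,78],[-30-16,-75,78],[-30+16,-75,78],[34,117,66],[34,94,85]]
print(np.c_[chk,proj(c,f(chk))/.64].round(0))
inv=lambda X:((X[:,:2]-p)@np.array([[np.cos(yaw),-np.sin(yaw)],[np.sin(yaw),np.cos(yaw)]])*1000)
print("lug top",inv(onz(c,np.array([[511,290],[511,335]])*.64,.078)))
print("carriage corners z85",inv(onz(c,np.array([[246,188],[280,188],[285,248],[250,248]])*.64,.085)))
print("tcp px",proj(c,s["ee_pos"])/.64, "px/mm",494/1000/(c["R"]@s["ee_pos"]+c["t"])[2])
im=c["img"]
o=np.zeros((600,800,3),np.uint8)
cr=lambda x,y:cv2.resize(im[y:y+75,x:x+100],(400,300),interpolation=cv2.INTER_CUBIC)
o[:300,:400]=cr(110,95);o[:300,400:]=cr(295,165);o[300:,:400]=cr(205,205);o[300:,400:]=cr(210,95)
save("w1c.png",o)
```

```text
[[0.527  0.3203 0.058 ]
 [0.613  0.0768 0.058 ]
 [0.4815 0.029  0.058 ]
 [0.3955 0.2746 0.058 ]] [0.50424504 0.17518674 0.058     ] [0.13921191 0.25829822 0.1399186  0.26024261]
wrist [0.50424504 0.17518674] 0.33882147591087763
[[  70.  130.   58.  186.  160.]
 [  70. -130.   58.  600.  150.]
 [ -70. -130.   58.  583.  357.]
 [ -70.  130.   58.  213.  365.]
 [  34.   25.   73.  353.  215.]
 [ -53. -102.   64.  547.  338.]
 [ -30.  -75.   78.  513.  314.]
 [ -46.  -75.   78.  512.  337.]
 [ -14.  -75.   78.  515.  289.]
 [  34.  117.   66.  208.  218.]
 [  34.   94.   85.  235.  221.]]
lug top [[-14.37458407 -72.76963414]
 [-44.560272   -74.00989087]]
carriage corners z85 [[52.81363673 85.22053241]
 [52.24024374 65.30651527]
 [16.84548253 65.28839587]
 [17.37952563 86.43338595]]
tcp px [[392.20672166 380.84854613]] px/mm 3.1262790148211157
```

View pics/w1c.png

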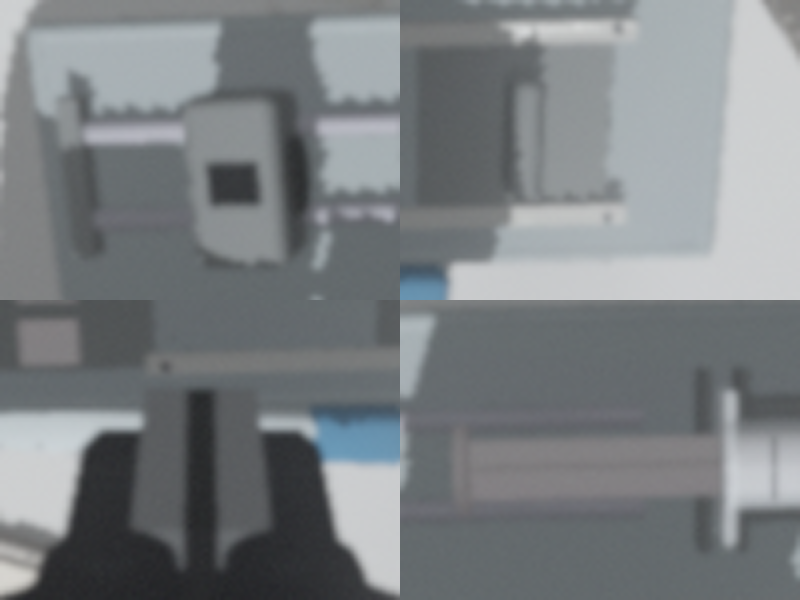

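The pump is at (0.504, 0.175) with yaw 0.339, the carriage face is at y ≈ 86 mm, and the lug is at y ≈ -73. The crops show the shut fingertips about 15 mm thick. Next I'll go down behind the carriage.

{"op": "jog_arm", "data": {
  "series": [
    [[8.5,-26,0],[0,0,-0.023]],
    [[8.5,-26,0],[0,0,0]],
    [[8.5,-26,0],[0,0,0]],
    [[8.5,-27,0],[0,0,0]],
    [[0,0,40],[0,0,0]],
    [[0,0,40],[0,0,0]],
    [[0,0,40],[0,0,0]],
    [[0,0,25],[0,0,0]],
    [[0,0,16],[0,0,0]],
    [[0,0,0],[0,0,0]]
  ]
}}

```text
time: 5.2
ee_pos: [0.5013, 0.285, 0.0695]
tool_rot: [0.0, 0.986, 0.169, -0.001]
force: [-0.2, -0.4, 0.2]
gripper_width: 0.006
grasp_force: 0.0
```

{"op": "jog_arm", "data": {
  "series": [
    [[0,4,0],[0,0,0]],
    [[0,4,0],[0,0,0]],
    [[0,4,0],[0,0,0]],
    [[0,4,0],[0,0,0]],
    [[0,4,0],[0,0,0]],
    [[0,4,0],[0,0,0]],
    [[0,4,0],[0,0,0]],
    [[0,4,0],[0,0,0]],
    [[0,3,0],[0,0,0]],
    [[0,0,0],[0,0,0]]
  ]
}}

```text
time: 6.45
ee_pos: [0.5133, 0.2517, 0.07]
tool_rot: [0.0, 0.986, 0.169, -0.0]
force: [0.3, 1.0, -0.5]
gripper_width: 0.005
grasp_force: 0.0
```

{"op": "jog_arm", "data": {
  "series": [
    [[0,2,0],[0,0,0]],
    [[0,2,0],[0,0,0]],
    [[0,2,0],[0,0,0]],
    [[0,1,0],[0,0,0]],
    [[0,1,0],[0,0,0]],
    [[0,0,0],[0,0,0]],
    [[0,0,0],[0,0,0]],
    [[0,0,0],[0,0,0]],
    [[0,0,0],[0,0,0]],
    [[0,0,0],[0,0,0]]
  ]
}}

```text
time: 7.7
ee_pos: [0.5144, 0.2482, 0.0702]
tool_rot: [-0.004, 0.986, 0.168, -0.001]
force: [-4.6, 15.9, 2.1]
gripper_width: 0.003
grasp_force: 8.7
```

{"op": "jog_arm", "data": {
  "series": [
    [[0,0.5,0],[0,0,0]],
    [[0,0.5,0],[0,0,0]],
    [[0,0.5,0],[0,0,0]],
    [[0,0.5,0],[0,0,0]],
    [[0,0,0],[0,0,0]],
    [[0,0,0],[0,0,0]],
    [[0,0,0],[0,0,0]],
    [[0,0,0],[0,0,0]],
    [[0,0,0],[0,0,0]],
    [[0,0,0],[0,0,0]]
  ]
}}

```text
time: 8.95
ee_pos: [0.5152, 0.2464, 0.0702]
tool_rot: [-0.004, 0.986, 0.168, -0.001]
force: [-5.0, 16.7, 1.1]
gripper_width: 0.005
grasp_force: 8.8
```

Run:
```python
from h import *
import pickle
s,c=wrist(); f=pump([.5042,.1752],.3388); p=np.array([.5042,.1752]);y=.3388
print(((s["ee_pos"][:2]-p)@np.array([[np.cos(y),-np.sin(y)],[np.sin(y),np.cos(y)]])*1000),s["force"])
print(proj(c,f([[34,25,73],[34,25,85],[34,49,85]]))/.64)
save("w2.png",cv2.resize(c["img"],(800,600),interpolation=cv2.INTER_CUBIC))
```

```text
[33.99612891 63.47882249] [-5.00847258 16.66615998  1.0503055 ]
[[514.11455091 384.78346504]
 [522.96551236 403.35890738]
 [440.88701557 403.41551484]]
```

View pics/w2.png

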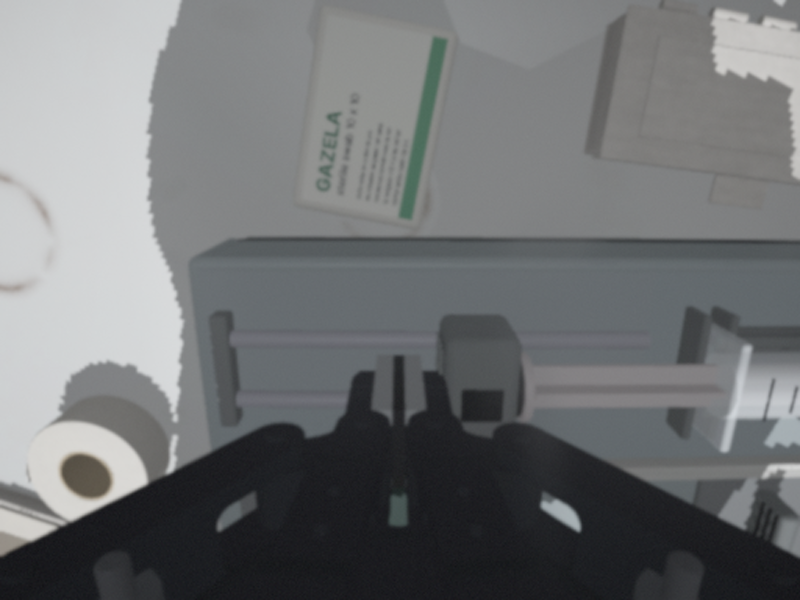

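The carriage is touching the plunger disc at about (525,385), with finger contact near (440,375). The force reached 17 N, so the pump may have slid slightly. I'll back off, rise and measure.

{"op": "jog_arm", "data": {
  "series": [
    [[0,-4,0],[0,0,0]],
    [[0,-4,0],[0,0,0]],
    [[0,-4,0],[0,0,0]],
    [[0,0,-30],[0,0,0]],
    [[0,0,-40],[0,0,0]],
    [[0,0,-40],[0,0,0]],
    [[-17,38,-40],[0,0,0]],
    [[-17,38,-12],[0,0,0]],
    [[0,0,0],[0,0,0]],
    [[0,0,0],[0,0,0]]
  ]
}}

```text
time: 10.25
ee_pos: [0.5058, 0.1711, 0.2318]
tool_rot: [-0.0, 0.986, 0.168, -0.0]
force: [-0.1, 0.1, -0.6]
gripper_width: -0.004
grasp_force: 0.0
```

```bash
cat > cmp.py <<'E'
from h import *
import pickle,sys
# pump shift: corner features tracked between w1 and a new wrist view by template at deck height
s1,c1=pickle.load(open("w1.pkl","rb")); s,c=wrist(); pickle.dump((s,c),open("wn.pkl","wb"))
p=np.array([.5042,.1752]);y=.3388;R=np.array([[np.cos(y),-np.sin(y)],[np.sin(y),np.cos(y)]])
print("tcp pump",(s["ee_pos"][:2]-p)@R*1000,s["ee_pos"][2])
f=pump(p,y)
X,Y=np.meshgrid(np.linspace(85,-85,341),np.linspace(145,-145,581),indexing="ij")
G=f(np.c_[X.ravel(),Y.ravel(),np.full(X.size,58)])
def rect(c):
    m=proj(c,G).astype(np.float32); return cv2.cvtColor(cv2.remap(c["img"],m[:,0].reshape(X.shape),m[:,1].reshape(X.shape),cv2.INTER_CUBIC),cv2.COLOR_RGB2GRAY)
a,b=rect(c1),rect(c)
for n,(r,q) in {"display":(205,60),"keys":(205,190),"midrail":(190,280)}.items():
    t=a[r:r+90,q:q+90]; w=b[r-20:r+110,q-20:q+110]
    m=cv2.matchTemplate(w,t,cv2.TM_CCOEFF_NORMED); i=np.unravel_index(m.argmax(),m.shape); print(n,m.max().round(2),"pump dx,dy mm",-(i[0]-20)*.5,-(i[1]-20)*.5)
E
python3 cmp.py
```

```text
tcp pump [ 0.12517794 -4.36340992] 0.23183546184524156
display 0.98 pump dx,dy mm 0.0 -1.5
keys 1.0 pump dx,dy mm 0.0 -1.5
midrail 0.82 pump dx,dy mm -0.5 -7.5
```

The pump shifted only about 1.5 mm, the carriage is at its stop, and the pump frame is updated. Next I'll go to the right of the guard lug.

{"op": "jog_arm", "data": {
  "series": [
    [[-10,31,0],[0,0,0]],
    [[-10,31,0],[0,0,0]],
    [[-9.5,31,0],[0,0,0]],
    [[0,0,40],[0,0,0]],
    [[0,0,40],[0,0,0]],
    [[0,0,40],[0,0,0]],
    [[0,0,30],[0,0,0]],
    [[0,0,14.5],[0,0,0]],
    [[0,0,0],[0,0,0]],
    [[0,0,0],[0,0,0]]
  ]
}}

```text
time: 11.55
ee_pos: [0.5102, 0.0738, 0.0691]
tool_rot: [0.0, 0.986, 0.169, 0.001]
force: [-0.0, -0.3, 1.4]
gripper_width: 0.001
grasp_force: 0.0
```

{"op": "jog_arm", "data": {
  "series": [
    [[0,-5,0],[0,0,0]],
    [[0,-5,0],[0,0,0]],
    [[0,-5,0],[0,0,0]],
    [[0,-5,0],[0,0,0]],
    [[0,-5,0],[0,0,0]],
    [[0,-5,0],[0,0,0]],
    [[0,-5,0],[0,0,0]],
    [[0,-5,0],[0,0,0]],
    [[0,-5,0],[0,0,0]],
    [[0,-4,0],[0,0,0]]
  ]
}}

```text
time: 12.8
ee_pos: [0.4926, 0.1202, 0.0678]
tool_rot: [-0.0, 0.986, 0.169, -0.0]
force: [1.3, -0.9, 1.5]
gripper_width: -0.001
grasp_force: 0.9
```

{"op": "jog_arm", "data": {
  "series": [
    [[0,-2,0],[0,0,0]],
    [[0,-2,0],[0,0,0]],
    [[0,-1,0],[0,0,0]],
    [[0,-1,0],[0,0,0]],
    [[0,-1,0],[0,0,0]],
    [[0,0,0],[0,0,0]],
    [[0,0,0],[0,0,0]],
    [[0,0,0],[0,0,0]],
    [[0,0,0],[0,0,0]],
    [[0,0,0],[0,0,0]]
  ]
}}

```text
time: 14.05
ee_pos: [0.4904, 0.1264, 0.0677]
tool_rot: [-0.0, 0.986, 0.169, -0.0]
force: [0.8, -0.3, 0.5]
gripper_width: -0.001
grasp_force: 0.4
```

{"op": "jog_arm", "data": {
  "series": [
    [[0,-1,0],[0,0,0]],
    [[0,-1,0],[0,0,0]],
    [[0,-1,0],[0,0,0]],
    [[0,-1,0],[0,0,0]],
    [[0,0,0],[0,0,0]],
    [[0,0,0],[0,0,0]],
    [[0,0,0],[0,0,0]],
    [[0,0,0],[0,0,0]],
    [[0,0,0],[0,0,0]],
    [[0,0,0],[0,0,0]]
  ]
}}

```text
time: 15.3
ee_pos: [0.4891, 0.1301, 0.0678]
tool_rot: [0.0, 0.986, 0.169, -0.0]
force: [2.0, -4.5, -1.7]
gripper_width: -0.004
grasp_force: 2.1
```

{"op": "jog_arm", "data": {
  "series": [
    [[0,-1,0],[0,0,0]],
    [[0,0,0],[0,0,0]],
    [[0,0,0],[0,0,0]],
    [[0,0,0],[0,0,0]],
    [[0,0,0],[0,0,0]],
    [[0,0,0],[0,0,0]],
    [[0,0,0],[0,0,0]],
    [[0,0,0],[0,0,0]],
    [[0,0,0],[0,0,0]],
    [[0,0,0],[0,0,0]]
  ]
}}

```text
time: 16.55
ee_pos: [0.4891, 0.1303, 0.0678]
tool_rot: [0.001, 0.986, 0.169, 0.0]
force: [1.9, -7.4, -0.6]
gripper_width: -0.004
grasp_force: 3.6
```

The guard is at its stop: the force rises with no travel. I'll back off, rise and check.

{"op": "jog_arm", "data": {
  "series": [
    [[0,4,0],[0,0,0]],
    [[0,4,0],[0,0,0]],
    [[0,0,-20],[0,0,0]],
    [[0,0,-40],[0,0,0]],
    [[0,0,-40],[0,0,0]],
    [[0,0,-40],[0,0,0]],
    [[10,15,-24],[0,0,0]],
    [[20,15,0],[0,0,0]],
    [[0,0,0],[0,0,0]],
    [[0,0,0],[0,0,0]]
  ]
}}

```text
time: 17.8
ee_pos: [0.5288, 0.1056, 0.231]
tool_rot: [-0.0, 0.986, 0.169, -0.001]
force: [-0.4, 0.4, 1.3]
gripper_width: -0.001
grasp_force: 0.0
```

```bash
python3 cmp.py
python3 - <<'E'
from h import *
import pickle
s,c=pickle.load(open("wn.pkl","rb"))
f=pump([.5042-.0000,.1752],.3388); k=[[-30,-75,58],[-12,-55,58],[-48,-95,58],[-30,-23,78],[34,25,73],[34,49,85]]
print((proj(c,f(np.array(k)-[0,1.5,0]))/.64).round(0))
save("w3.png",cv2.resize(c["img"],(800,600),interpolation=cv2.INTER_CUBIC))
E
```

```text
tcp pump [  0.08373935 -73.81163734] 0.2309793622017291
display 0.98 pump dx,dy mm 0.0 -1.0
keys 0.99 pump dx,dy mm 0.0 -1.0
midrail 0.59 pump dx,dy mm -0.5 -10.0
[[400. 306.]
 [370. 281.]
 [429. 332.]
 [318. 316.]
 [237. 214.]
 [190. 217.]]
```

View pics/w3.png

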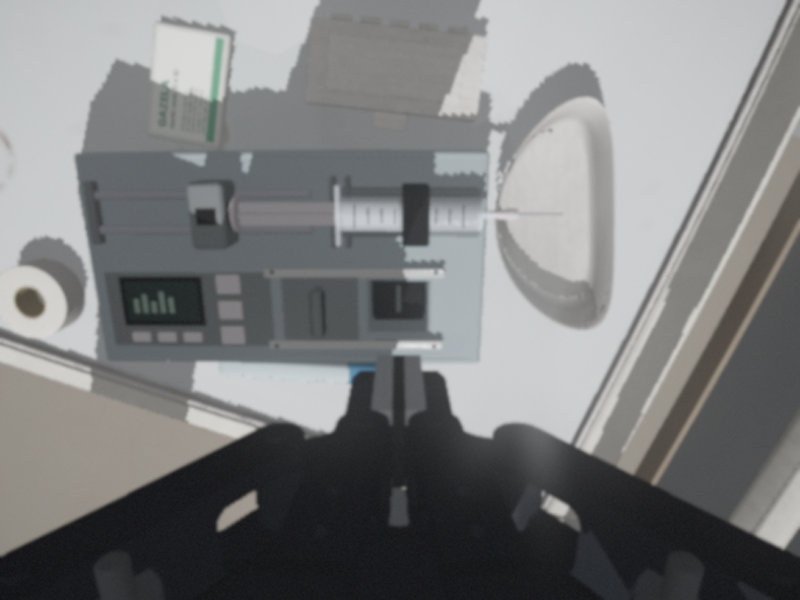

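The guard is fully open, with the well (black key) centred at about (399,301). The lug is at (318,314), the carriage sits against the disc at (230,213), and the fingertips line up with column 400. Now I'll go into the well.

{"op": "jog_arm", "data": {
  "series": [
    [[-15,0,0],[0,0,0]],
    [[-14,0,0],[0,0,0]],
    [[0,0,40],[0,0,0]],
    [[0,0,40],[0,0,0]],
    [[0,0,40],[0,0,0]],
    [[0,0,30],[0,0,0]],
    [[0,0,15],[0,0,0]],
    [[0,0,5],[0,0,0]],
    [[0,0,0],[0,0,0]],
    [[0,0,0],[0,0,0]]
  ]
}}

```text
time: 19.1
ee_pos: [0.5033, 0.0956, 0.0631]
tool_rot: [0.0, 0.986, 0.169, 0.001]
force: [0.4, 0.2, -0.2]
gripper_width: -0.002
grasp_force: 0.0
```

{"op": "jog_arm", "data": {
  "series": [
    [[0,0,3],[0,0,0]],
    [[0,0,3],[0,0,0]],
    [[0,0,3],[0,0,0]],
    [[0,0,3],[0,0,0]],
    [[0,0,3],[0,0,0]],
    [[0,0,0],[0,0,0]],
    [[0,0,0],[0,0,0]],
    [[0,0,0],[0,0,0]],
    [[0,0,0],[0,0,0]],
    [[0,0,0],[0,0,0]]
  ]
}}

```text
time: 20.35
ee_pos: [0.5024, 0.0956, 0.0469]
tool_rot: [0.0, 0.986, 0.169, 0.0]
force: [-0.9, -0.0, 0.2]
gripper_width: 0.002
grasp_force: 0.0
```

In the well with no contact. I'll press on.

{"op": "jog_arm", "data": {
  "series": [
    [[0,0,3],[0,0,0]],
    [[0,0,3],[0,0,0]],
    [[0,0,2],[0,0,0]],
    [[0,0,2],[0,0,0]],
    [[0,0,2],[0,0,0]],
    [[0,0,1],[0,0,0]],
    [[0,0,0],[0,0,0]],
    [[0,0,0],[0,0,0]],
    [[0,0,0],[0,0,0]],
    [[0,0,0],[0,0,0]]
  ]
}}

```text
time: 21.6
ee_pos: [0.5022, 0.0956, 0.0338]
tool_rot: [-0.0, 0.986, 0.169, -0.0]
force: [-3.1, -0.1, 4.2]
gripper_width: -0.001
grasp_force: 2.2
```

{"op": "jog_arm", "data": {
  "series": [
    [[0,0,-4],[0,0,0]],
    [[0,0,-4],[0,0,0]],
    [[-2,0,0],[0,0,0]],
    [[0,0,3],[0,0,0]],
    [[0,0,3],[0,0,0]],
    [[0,0,2],[0,0,0]],
    [[0,0,1],[0,0,0]],
    [[0,0,0],[0,0,0]],
    [[0,0,0],[0,0,0]],
    [[0,0,0],[0,0,0]]
  ]
}}

```text
time: 22.85
ee_pos: [0.5005, 0.0949, 0.033]
tool_rot: [0.0, 0.986, 0.169, -0.0]
force: [-2.2, 0.1, 4.9]
gripper_width: 0.001
grasp_force: 2.7
```

{"op": "jog_arm", "data": {
  "series": [
    [[0,0,1],[0,0,0]],
    [[0,0,0.5],[0,0,0]],
    [[0,0,0],[0,0,0]],
    [[0,0,0],[0,0,0]],
    [[0,0,0],[0,0,0]],
    [[0,0,0],[0,0,0]],
    [[0,0,0],[0,0,0]],
    [[0,0,0],[0,0,0]],
    [[0,0,0],[0,0,0]],
    [[0,0,0],[0,0,0]]
  ]
}}

```text
time: 24.1
ee_pos: [0.5006, 0.0949, 0.0328]
tool_rot: [0.0, 0.986, 0.169, -0.001]
force: [-7.8, -0.5, 17.8]
gripper_width: -0.003
grasp_force: 8.6
```

{"op": "jog_arm", "data": {
  "series": [
    [[0,0,-0.6],[0,0,0]],
    [[0,0,0],[0,0,0]],
    [[0,0,0],[0,0,0]],
    [[0,0,0],[0,0,0]],
    [[0,0,0],[0,0,0]],
    [[0,0,0],[0,0,0]],
    [[0,0,0],[0,0,0]],
    [[0,0,0],[0,0,0]],
    [[0,0,0],[0,0,0]],
    [[0,0,0],[0,0,0]]
  ]
}}

```text
time: 25.35
ee_pos: [0.5006, 0.095, 0.0329]
tool_rot: [0.0, 0.986, 0.169, -0.0]
force: [-5.5, -0.4, 12.8]
gripper_width: 0.001
grasp_force: 6.2
```

Run:
```python
from h import *
s,c=wrist(); print(s["force"],s["ee_pos"])
a=capture("top"); save("w4.png",np.hstack([cv2.resize(c["img"],(400,300)),cv2.resize(a["img"][150:270,200:360],(400,300),interpolation=cv2.INTER_CUBIC)]))
```

```text
[-5.54521808 -0.41889858 12.78924949] [0.50059064 0.09495586 0.03292814]
```

View pics/w4.png

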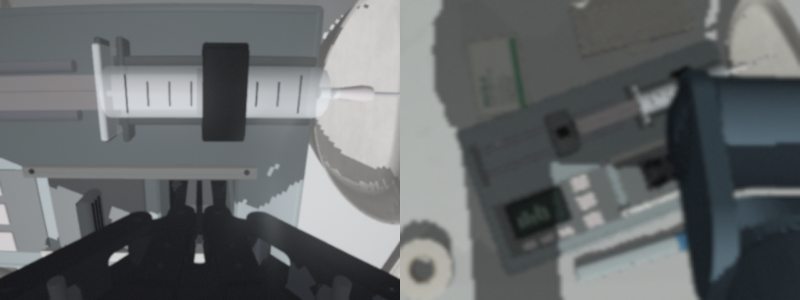

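The fingers are down in the well, holding the key at its stop (z ≈ 0.033, about 13 N). The carriage is against the plunger, the guard is open and the loose things are undisturbed. Handing in.

```bash
python3 -c "
from workcell import sign_off
print(sign_off())"
```

```text
the job is handed in; nothing more can be done
None
```

I handed the job in with the carriage against the plunger, the guard fully open and the purge key held at its stop with about 13 N; pushing the carriage to its stop reached about 17 N and slid the pump roughly 1 to 1.5 mm, and the loose things visible in the last pictures looked undisturbed.

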